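# Unlock and restart a wafer exposure unit

### The job

Take the yellow guard plate off the green start button: slide it along its keyhole slots until the studs sit in the wide ends, lift it off and lay it flat in the blue tray without dropping it. Then push the wafer carriage by its blue paddle fully home under the lamp head, and only after that press the green start button fully down, keep it down for about half a second and let it spring back. Leave the red stop button alone, and do not shift the bottle, the lens or the mask case.

Things in the scene. Friction and masses are not known exactly. Their poses are not given: they have to be found in the camera images.
- console: White control box fixed to the table, 160 (its x) x 240 (its y) x 60 mm high; origin at the centre of its underside, front to its -x. On top two aluminium strips (36 mm wide, centred at x = -50 and +50, y from -23 to +118 mm) carry the plate at 74 mm height. At their +y ends are stop blocks (from y = +110 mm, 10 mm above the strips). The green button is between the strips at x = 0, y = +45 mm.
- stud (a point): Top of the headed stud on the strip at console x = +50, y = +45 mm; its twin stands at x = -50 mm. Shank 7 mm, head 16 mm wide; head underside 80.5 mm, top 84.5 mm above the table. At the start the plate's narrow slots are under the heads, so the plate cannot be lifted.
- guard_plate: Loose yellow plate, 140 (x) x 100 (y) x 4 mm, about 0.2 kg, origin at its underside's centre; starts over the green button at about console y = +30 mm, axes parallel to the console's. In its middle an upright black fin: 12 mm thick (x), 40 mm long (y), top 36 mm above the underside. Slide it 30 mm to the console's +y, to the stop blocks (plate at console y = +60 mm): it then lifts straight up.
- keyhole (a point): Centre of the wide end of the keyhole at plate x = +50, y = -15 mm, on the plate's upper face; its twin is at x = -50 mm. The wide end is 24 (x) x 26 (y) mm; a 10 mm slot runs from it to plate y = +20 mm. Against the stop blocks the studs are central in the wide ends, with 5 mm to spare along y and 4 mm along x.
- plate_grip (a point): Point on the plate's fin, on its centre, 28 mm above the plate's underside (8 mm below the fin's top); a good grasp centre, fingers closing along the plate's x.
- tray: Blue open tray fixed to the table, 200 (its x) x 170 (its y) x 24 mm high, walls and floor 5 mm thick; origin at the centre of its underside. The plate fits flat inside, fin up, long side along the tray's x.
- stage: Wafer stage fixed to the table: a dark base 18 mm high and 120 mm wide from x = -100 to +200 mm in its frame, and a white lamp head (150 mm wide, from x = +90 to +200 mm, its top 115 mm high, a black cap on it to 145 mm) bridging its far end. Origin on the table, on its centre line. The carriage slides along the stage's +x.
- paddle_top (a point): Centre of the top edge of the carriage's upright blue paddle, 73 mm above the table. The paddle is 8 mm thick (along the stage's x), 60 mm wide (y) and free from 21 to 73 mm height; push its near (-x) face. Nothing stands within 60 mm beyond it when the carriage is home.
- carriage (a joint): Travel of the carriage in m along the stage's +x: 0 = fully out, 0.100 = fully home against its stop. It starts between 0 and 0.040 and stays where it is left; it moves with about 2 N plus a drag of 8 N per m/s. The paddle stands at stage x = -80 mm at 0 and +20 mm when home.
- start_button (a joint): Green start button, pressed vertically down: 0 = up, 0.006 m = fully down. A spring of 5 N at full travel (1.5 N to begin) returns it.
- start_button_top (a point): Centre of the top of the green button's cap (34 mm diameter), 70 mm above the table while up, moving with the cap.
- stop_button (a joint): Red stop button on the same console (at console x = -20, y = -85 mm, top 82 mm above the table), 0 = up, 0.006 m = down; same spring. Not to be pressed.
- bottle: Loose amber bottle, 48 mm diameter, 100 mm tall, behind the console; origin at its underside centre. Bystander.
- objective: Loose steel microscope lens, 32 mm diameter, 46 mm tall, standing in front of the console; origin at its underside centre. Bystander.
- mask_case: Loose black flat case, 70 x 100 x 22 mm, behind the tray; origin at its underside centre. Bystander.
Not all that is in view belongs to the job. Of the things like the guard_plate, leave any that is turquoise; of the rest the smaller one is meant.

How it is judged:
On the way, in this order (a step that is already met when the one before it is completed fails the run):
1. the plate is slid along its slots until the studs are in the wide ends, still lying on the strips (y of guard_plate in the frame of console above 0.053 m and z of guard_plate in the frame of console below 0.08 m).
2. the plate is lifted off the studs (z of guard_plate in the frame of console above 0.095 m).
3. the plate lies flat in the tray, let go (horizontal distance between guard_plate and tray below 0.05 m and z of guard_plate in the frame of tray below 0.01 m and angle between guard_plate's own z axis and vertical below 0.1 rad and contact force between guard_plate and the fingers below 0.05 N and linear speed of guard_plate below 0.02 m/s), for 0.2 s.
4. the carriage is fully home (value of joint carriage above 0.097 m), for 0.1 s.
5. the green button is pressed fully down (value of joint start_button above 0.0052 m and value of joint carriage above 0.097 m), for 0.2 s.
At the end, for the whole second after the job is handed in: The guard plate lies at rest flat in the tray, fin up (centre within 50 mm of the tray's, within 0.1 rad of level), the carriage is home (within 3 mm of its stop) and both buttons are up (green within 1 mm) (horizontal distance between guard_plate and tray below 0.05 m and z of guard_plate in the frame of tray below 0.01 m and angle between guard_plate's own z axis and vertical below 0.1 rad and linear speed of guard_plate below 0.02 m/s and value of joint carriage above 0.097 m and value of joint start_button below 0.001 m and value of joint stop_button below 0.002 m); the robot touches nothing.
It fails at once if the red stop button is pressed (value of joint stop_button above 0.003 m).
It fails at once if the green button is pressed before the carriage is home (value of joint start_button above 0.003 m and value of joint carriage below 0.097 m).
It fails at once if the plate is let go more than about 25 mm above the tray's floor (horizontal distance between guard_plate and tray below 0.12 m and z of guard_plate in the frame of tray above 0.03 m and contact force between guard_plate and the fingers below 0.02 N).
It fails at once if the bottle, the lens or the mask case is moved more than 20 mm (distance of any of bottle, objective, mask_case from where it was at the start of the episode above 0.02 m).
It also fails if it takes over 72 s, if anything falls off the work surface, if the arm or the gripper's body presses on something with over 40 N, if the wrist force passes 120 N, or if a joint passes its speed limit or range.

### The arm

A 7-joint arm with a two-finger parallel gripper is mounted at the origin on the work surface. World frame = base frame: x ahead of the robot, y to its left, z up, the work surface at z = 0. Lengths are in m, angles in rad, forces in N, time in s.
With the tool pointing down it reaches from about 0.425 to 0.875 m from the base axis. Payload 9.9 kg.
Tool frame: the origin (TCP) lies between the finger pads; the fingertips stand 11 mm ahead of it and the grasp point (between the pads) lies 8 mm behind it; z points along the fingers, y is the line along which they close (so a half turn about z gives the same grasp; the last joint's range is limited). The gripper opens to 85 mm and grips with 20 to 120 N. Pads are 22 mm wide; open, the fingers measure 114 mm over their backs; the gripper's body (76 mm by 85 mm) begins 54 mm behind the grasp point. The pads swing forward as they close: fully open they stand 13 mm farther back than shut.
Start: joints at [-1.386, 0.576, 0.025, 1.437, -0.015, 1.129, -0.057], TCP at [0.179, 0.651, 0.207] pointing down, gripper open.
Joint ranges: [-2.76, 2.76], [-0.34, 2.15], [-1.52, 1.57], [0.19, 2.46], [-1.09, 4.23], [0.17, 1.99], [-2.82, 2.82]. Speed limits (rad/s): [2.22, 2.22, 3.01, 3.01, 3.14, 3.14, 3.14].

### API

Orientations are given as a 3x3 rotation matrix whose columns are the frame's x, y, z axes.
In Python, from cell import env, eyes gives the robot as it stands. The module is installed in compiled form; this text tells all that it offers.
- The arm moves only by the tool jog_arm, never from a script. Its argument "motion" is a list that holds one entry, the list of rows, each a list of 6 numbers: the shift along the tool's x, y, z in m, then the turn, a rotation vector about the tool's x, y, z in rad. In form: [[[x, y, z, ax, ay, az], ...]]. A call has 1 to 20 rows; each row shifts and turns the commanded pose from where the row before left it, along the tool's axes as they then stand; what a row does not reach is not made up. A row lasts 1/12 s, in which the tool goes at most 41.7 mm and 7.16 degrees, less where a joint would pass 70% of its speed; a pose out of reach is approached as far as the arm can. A call is refused whole if a number of a shift passes 0.0417 or a number of a turn 0.125, either way. A call with a gripper value outside its range is refused whole. "hand" is the closure, from 0 (fully open) to 1 (shut), set as the call begins (left out, the last holds). The fingers move at their own pace and stop on an object; the grip force is fixed at half the most. Time passes only in rows, so rows that do not move let the fingers close. It gives the time, the measured TCP pose, the force, the opening and the grip force at its end, in the units of the state.
- env.state(): the state, without advancing time (a new reading comes with each control period).
- eyes.get_image(name): name is "scene" or "top" or "wrist"; returns a dict with "pixels" (400x640x3 uint8, red, green, blue), "mtx" (3x3 intrinsics, pixels), "k1" (the pictures are not rectified: a ray, as slopes to the right and down, at radius r is drawn at 1 + k1 r^2 times it, then the intrinsics apply), "pose" (4x4, takes a point from camera to world coordinates); the wrist camera has in their place "tool_from_camera" (4x4, takes a point from camera to tool coordinates, whose origin is the TCP and whose axes are the flange's). Camera axes: x right, y up, looking along -z (the intrinsics and any distortion apply to the point x, -y, -z); pixel columns grow to the right and rows downward; lengths in m; the calibration is good to about 2 mm. A picture is of the moment at which its call begins: read the wrist's pose just before it. There is no depth.
- env.close_job(): hands the job in; it is judged then, once.
The state is a dict: "clock": time; "joints": joint angles; "joint_velocities": joint speeds; "tau": joint torques, N m; "tcp_pos": TCP position; "tcp_rot": TCP orientation; "wrist_force": force on the tool from outside, world axes, zero at the start; "ft_torque": the same for the moment, N m; "grip_width": finger opening in m; "grip_force": force on a finger pad.
Only numpy, scipy, OpenCV 4.12 (cv2) and the standard library are available. Lean on these libraries where they do the work, as an engineer would, in place of code of your own. Each camera call takes 0.05 s, during which the arm holds its last target. There are 200 camera calls.

## Working session

There is one attempt and no reset: what is moved stays moved. The work goes in short steps, Python scripts to look and compute and a tool call to move; the robot and the scene stay as the last step left them, time stands still between calls to the robot, and variables do not carry over. Pictures are saved under pics/ and viewed, at most 10 in all, crops included, and the job is handed in when it is done.

Besides the shell and the picture viewer there is one more tool, called after "Call:" as a command line: name --argument value ..., lists and objects as JSON in quotes. jog_arm: Moves the arm, as the interface text tells. Its arguments: {"type":"object","properties":{"motion":{"type":"array","items":{"type":"array","items":{"type":"array","items":{"type":"number"}}}},"hand":{"type":"number"}},"required":["motion"]}

```bash
mkdir -p pics
cat > h.py <<'E'
import numpy as np, cv2
from cell import env, eyes
def cam(name):
    s=env.state(); d=eyes.get_image(name)
    if 'pose' in d: P=np.array(d['pose'])
    else:
        T=np.eye(4);T[:3,:3]=s['tcp_rot'];T[:3,3]=s['tcp_pos'];P=T@np.array(d['tool_from_camera'])
    return d['pixels'],np.array(d['mtx']),d['k1'],P
def save(name,f):
    px,K,k,P=cam(name); cv2.imwrite(f'pics/{f}.png',px[:,:,::-1]); np.savez(f'pics/{f}.npz',K=K,k=k,P=P)
def load(f):
    z=np.load(f'pics/{f}.npz'); return z['K'],float(z['k']),z['P']
def ray(f,u,v):
    K,k,P=load(f); x=(u-K[0,2])/K[0,0]; y=(v-K[1,2])/K[1,1]
    rd=np.hypot(x,y); r=rd
    for _ in range(30): r=rd/(1+k*r*r)
    s=r/rd if rd>0 else 1
    d=P[:3,:3]@np.array([x*s,-y*s,-1]); return P[:3,3],d/np.linalg.norm(d)
def atz(f,u,v,z):
    o,d=ray(f,u,v); return o+d*(z-o[2])/d[2]
def tri(*obs):
    A=np.zeros((3,3));b=np.zeros(3);R=[ray(*o) for o in obs]
    for o,d in R:
        M=np.eye(3)-np.outer(d,d);A+=M;b+=M@o
    p=np.linalg.solve(A,b); return p,max(np.linalg.norm((np.eye(3)-np.outer(d,d))@(p-o)) for o,d in R)
def proj(f,p):
    K,k,P=load(f); q=np.linalg.inv(P)@np.append(p,1); x,y=q[0]/-q[2],-q[1]/-q[2]; s=1+k*(x*x+y*y)
    return np.array([K[0,0]*x*s+K[0,2],K[1,1]*y*s+K[1,2]])
def crop(f,u0,v0,u1,v1,s,out):
    im=cv2.imread(f'pics/{f}.png')[v0:v1,u0:u1]; cv2.imwrite(f'pics/{out}.png',cv2.resize(im,None,fx=s,fy=s,interpolation=cv2.INTER_CUBIC))
E
python3 - <<'E'
from h import *
save('top','t0');save('scene','s0')
print(env.state()); print(load('t0'))
E
```

```text
{'clock': 0.1, 'joints': array([-1.38579708,  0.57643751,  0.02484739,  1.43782518, -0.01500131,
        1.12899981, -0.05649902]), 'joint_velocities': array([-1.69606449e-03, -1.62128773e-03,  9.80567436e-05, -2.96264705e-03,
       -1.91142620e-03, -1.16269818e-03,  4.24832448e-04]), 'tau': array([ 6.80610450e-03, -7.67300105e+01,  2.25771256e+00, -2.86603492e+01,
        1.57714763e-02,  8.59666849e-03, -2.37142125e-06]), 'tcp_pos': array([0.17913938, 0.65033596, 0.20623557]), 'tcp_rot': array([[-9.64099221e-01,  2.65542066e-01, -3.22155518e-04],
       [ 2.65542251e-01,  9.64098133e-01, -1.44990667e-03],
       [-7.44216797e-05, -1.48339979e-03, -9.99998897e-01]]), 'wrist_force': array([-0.67355639, -0.694081  ,  0.28358965]), 'ft_torque': array([ 0.03586584,  0.04550471, -0.02300625]), 'grip_force': 0.0, 'grip_width': 0.08516931367857643}
(array([[384.15812083,   0.        , 320.74032768],
       [  0.        , 384.15812083, 200.3120204 ],
       [  0.        ,   0.        ,   1.        ]]), 0.004504983789600061, array([[ 0.02592197,  0.998211  , -0.05387806,  0.41220128],
       [-0.99931067,  0.02444236, -0.02794207, -0.02636507],
       [-0.02657517,  0.05456524,  0.9981565 ,  1.03698639],
       [ 0.        ,  0.        ,  0.        ,  1.        ]]))
```

View pics/t0.png

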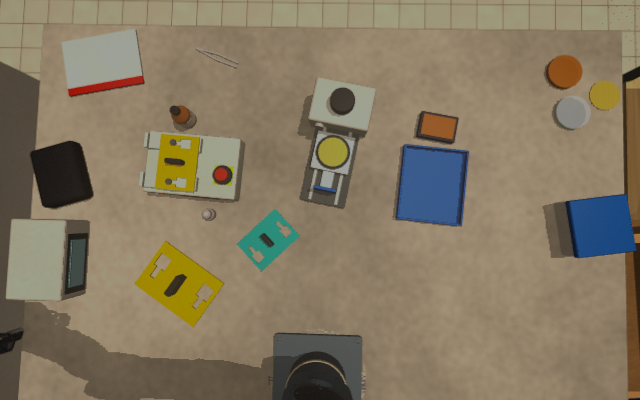

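View pics/s0.png

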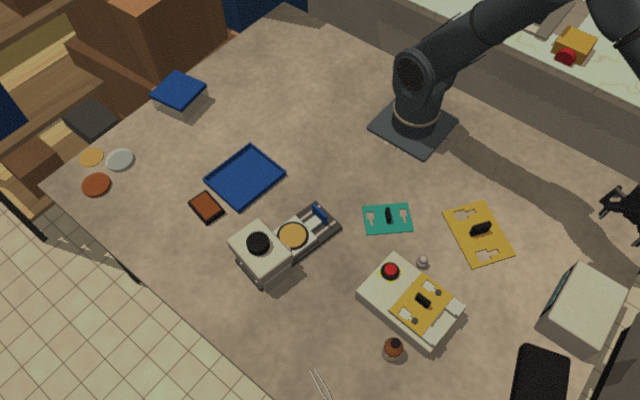

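Candidates: small yellow plate at top (176,162), larger yellow plate at (180,284) and turquoise one at (268,240). The one on the console at (176,162) fits, since it is yellow and the smaller of the yellow ones, and it covers the green button. I'll confirm this in an enlarged crop.

Run:
```python
from h import *
a=cv2.imread('pics/t0.png')[125:207,137:251]; b=cv2.imread('pics/s0.png')[248:360,350:474]
r=lambda i,w,h: cv2.resize(i,(w,h),interpolation=cv2.INTER_CUBIC)
cv2.imwrite('pics/c1.png',np.hstack([cv2.copyMakeBorder(r(a,456,328),0,120,0,0,0),r(b,342,309) if 0 else cv2.copyMakeBorder(r(b,344,311),0,137,0,0,0)]))
a=cv2.imread('pics/t0.png')[70:230,297:477]; b=cv2.imread('pics/s0.png')[140:290,200:345]
cv2.imwrite('pics/c2.png',np.hstack([r(a,450,400),cv2.copyMakeBorder(r(b,348,360),0,40,0,0,0)]))
```

```text
(no output)
```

View pics/c1.png

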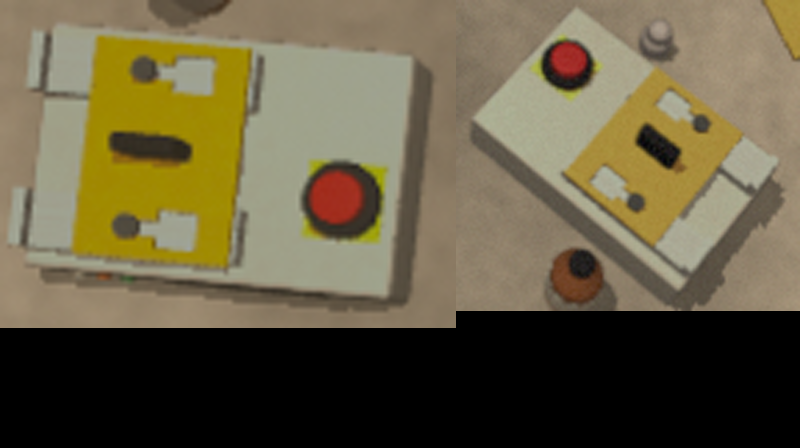

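View pics/c2.png

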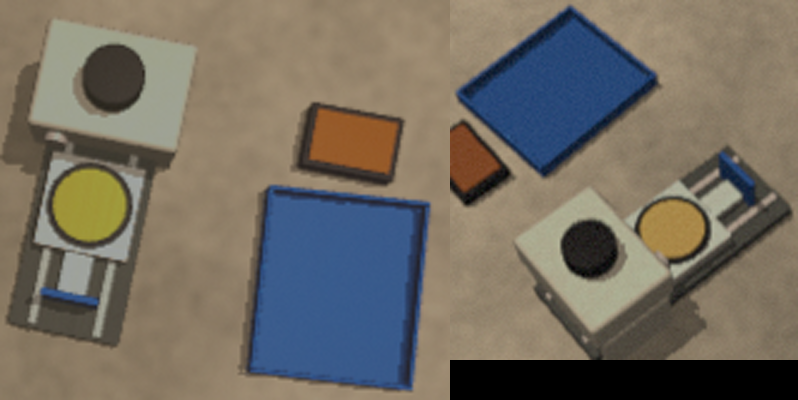

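Crop 1 confirms it: the small yellow plate sits on the strips with its studs in the narrow ends, at top px (173,142.5) and (168.8,181.5). The stop blocks are on the image's left (+y). Crop 2 shows the tray's rim corners, the wafer carriage, and the blue paddle's top centre at top px about (325,188) and scene px about (320,211).

Run:
```python
from h import *
np.set_printoptions(precision=4,suppress=True)
O={'stud+x':((173,142.5),(414.5,320.8)),'stud-x':((168.8,181.5),(438.3,292.3)),'red':((220.5,174.8),(390,269.6)),'fin':((174.6,161.5),(422.8,299.5)),
'tr++':((404.2,144.8),(239.6,212.1)),'tr+-':((469,151.2),(203.75,180.4)),'tr--':((461.8,226),(250,143.3)),'tr-+':((395.8,219.2),(285.8,171.7)),'pad':((325,188),(320,210.8)),
'padL':((313.4,186),(327.5,219)),'padR':((336.6,190),(313.3,203.8))}
R={}
for k,(a,b) in O.items():
    p,e=tri(('t0',*a),('s0',*b));R[k]=p;print(k,p,round(e,4))
d=R['stud+x']-R['stud-x'];print('stud dist',np.linalg.norm(d),'yaw',np.arctan2(d[1],d[0]))
print('tray c',np.mean([R[k] for k in R if k[:2]=='tr'],0),'yaw',[np.arctan2(*(R[a]-R[b])[1::-1]) for a,b in (('tr++','tr-+'),('tr+-','tr--'))],[np.linalg.norm(R[a]-R[b]) for a,b in (('tr++','tr-+'),('tr+-','tr--'),('tr++','tr+-'))])
for k,z in (('stud+x',.0845),('stud-x',.0845),('red',.082),('fin',.110),('pad',.073)): print(k,atz('t0',*O[k][0],z),atz('s0',*O[k][1],z))
# stage
for u,v,z in ((7,323,.018),(117,345,.018),(50,19,.115),(197,45,.115),(178,152,.115),(31,128,.115)): print('stg',atz('t0',297+u/2.5,70+v/2.5,z))
print(atz('t0',437,127,.022),'lens',atz('t0',208,214,.046),'bottle',atz('t0',180,114,.09))
```

```text
stud+x [0.6024 0.3803 0.0775] 0.0004
stud-x [0.5021 0.3871 0.0772] 0.0003
red [0.5236 0.2555 0.074 ] 0.0014
fin [0.5508 0.3674 0.0949] 0.0004
tr++ [ 0.6209 -0.2156  0.0094] 0.0026
tr+- [ 0.6067 -0.3867  0.0084] 0.0039
tr-- [ 0.4081 -0.3705  0.0108] 0.0014
tr-+ [ 0.4229 -0.1986  0.0138] 0.0011
pad [ 0.4949 -0.0074  0.066 ] 0.0022
padL [0.4997 0.0229 0.0584] 0.0027
padR [ 0.49   -0.0365  0.0688] 0.0026
stud dist 0.10054721165099324 yaw -0.06743203376129545
tray c [ 0.5146 -0.2928  0.0106] yaw [np.float64(-0.085233815810312), np.float64(-0.0815279491012379)] [np.float64(0.19877691419546775), np.float64(0.19924080955621787), np.float64(0.1717043373882084)]
stud+x [0.6008 0.3777 0.0845] [0.6054 0.3804 0.0845]
stud-x [0.5016 0.3837 0.0845] [0.5053 0.3877 0.0845]
red [0.5218 0.2543 0.082 ] [0.5282 0.2557 0.082 ]
fin [0.5488 0.3607 0.11  ] [0.557  0.3687 0.11  ]
pad [ 0.4955 -0.0093  0.073 ] [ 0.4969 -0.0029  0.073 ]
stg [0.4688 0.058  0.018 ]
stg [ 0.4483 -0.0595  0.018 ]
stg [0.7623 0.0164 0.115 ]
stg [ 0.7388 -0.1274  0.115 ]
stg [ 0.6332 -0.111   0.115 ]
stg [0.654 0.032 0.115]
[ 0.6692 -0.3012  0.022 ] lens [0.4229 0.2934 0.046 ] bottle [0.6727 0.3609 0.09  ]
```

Call:
jog_arm --motion '[[[-0.0272,-0.011,-0.01,0,0,0],[-0.0272,-0.011,-0.01,0,0,0],[-0.0272,-0.011,-0.01,0,0,0],[-0.0272,-0.011,0,0,0,0],[-0.0272,-0.011,0,0,0,0],[-0.0272,-0.011,0,0,0,0],[-0.0272,-0.011,0,0,0,0],[-0.0272,-0.011,0,0,0,0],[-0.0272,-0.011,0,0,0,0],[-0.0272,-0.011,0,0,0,0],[-0.0272,-0.011,0,0,0,0],[-0.0272,-0.011,0,0,0,0],[-0.0272,-0.011,0,0,0,0],[-0.0272,-0.011,0,0,0,0],[-0.0272,-0.011,0,0,0,0],[-0.0272,-0.011,0,0,0,0]]]'

```text
clock: 1.43
tcp_pos: [0.5529, 0.3644, 0.2366]
tcp_rot: [[-0.964, 0.265, -0.001], [0.265, 0.964, -0.0], [0.001, -0.001, -1.0]]
wrist_force: [0.3, 0.3, 0.1]
grip_width: 0.0856
grip_force: 0.0
```

Call:
jog_arm --motion '[[[0,0,0,0,0,0.1141],[0,0,0,0,0,0.1141],[0,0,0,0,0,0.1141],[0,0,0,0,0,0.1141],[0,0,0,0,0,0.1141],[0,0,0,0,0,0.1141],[0,0,0,0,0,0.1141],[0,0,0,0,0,0.1141],[0,0,0,0,0,0.1141],[0,0,0,0,0,0.1141],[0,0,0,0,0,0.1141],[0,0,0,0,0,0.1141],[0,0,0,0,0,0],[0,0,0,0,0,0]]]'

```text
clock: 2.6
tcp_pos: [0.5518, 0.3656, 0.2365]
tcp_rot: [[0.063, 0.998, -0.001], [0.998, -0.063, -0.001], [-0.001, -0.0, -1.0]]
wrist_force: [-0.5, -0.4, 0.5]
grip_width: 0.0852
grip_force: 0.0
```

Run:
```python
from h import *
save('wrist','w1'); s=env.state(); print(s['tcp_pos'],s['tcp_rot'],s['joints'],s['wrist_force'])
crop('w1',0,0,640,400,1.25,'w1v')
```

```text
[0.55186163 0.36554827 0.23666228] [[ 6.29436207e-02  9.98016989e-01 -4.37240370e-04]
 [ 9.98016927e-01 -6.29438511e-02 -5.34769920e-04]
 [-5.61231058e-04 -4.02712935e-04 -9.99999761e-01]] [-0.902925    0.56865609  0.43367331  1.44002001 -0.24621832  1.18745774
 -0.50000965] [ 0.32200459 -0.27536052  0.36696545]
```

View pics/w1v.png

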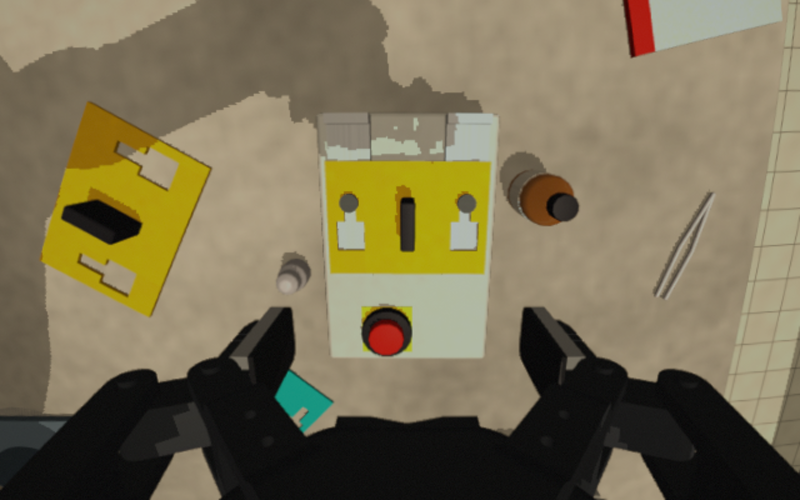

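Wrist view at 1.25x: the plate sits squarely in the tool frame. The studs are at (348,203) and (466,203), the fin at (407,225), the lens at (290,280) and the bottle at (548,200).

Run:
```python
from h import *
np.set_printoptions(precision=4,suppress=True)
w=lambda u,v:('w1',u/1.25,v/1.25)
for n,u,t,s,z in (('s-',(348,203),(168.8,181.5),(438.3,292.3),.0845),('s+',(466,203),(173,142.5),(414.5,320.8),.0845),('fin',(407,225),(174.6,161.5),(422.8,299.5),.11),('red',(386,338),(220.5,174.8),(390,269.6),.082)):
    print(n,atz(*w(*u),z),tri(w(*u),('t0',*t)),tri(w(*u),('t0',*t),('s0',*s)))
for u in ((326,162),(490,162),(330,274),(487,273)): print('plate',atz(*w(*u),.078))
print('blk',atz(*w(318,115),.084),atz(*w(497,115),.084))
print('lens',atz(*w(290,283),.046),'bott',atz(*w(563,207),.1))
```

```text
s- [0.5048 0.3861 0.0845] (array([0.503 , 0.3857, 0.079 ]), np.float64(0.0009695478268749633)) (array([0.5029, 0.3863, 0.0787]), np.float64(0.001449471686389257))
s+ [0.6039 0.3799 0.0845] (array([0.6031, 0.3794, 0.0805]), np.float64(0.001434780141617151)) (array([0.6033, 0.3797, 0.0795]), np.float64(0.0014882906797107995))
fin [0.5535 0.3697 0.11  ] (array([0.5522, 0.3667, 0.0951]), np.float64(0.0011915923171756575)) (array([0.5518, 0.367 , 0.0962]), np.float64(0.0016010922540286559))
red [0.5267 0.2565 0.082 ] (array([0.5243, 0.2549, 0.0782]), np.float64(0.0020665400670213936)) (array([0.5248, 0.2548, 0.0768]), np.float64(0.002533138233060757))
plate [0.4889 0.4208 0.078 ]
plate [0.6258 0.4122 0.078 ]
plate [0.4807 0.3218 0.078 ]
plate [0.6225 0.3139 0.078 ]
blk [0.4879 0.4582 0.084 ] [0.6305 0.4492 0.084 ]
lens [0.4317 0.3037 0.046 ] bott [0.6802 0.3746 0.1   ]
```

Call:
jog_arm --motion '[[[0.0025,0.0015,0.0,0,0,0],[0,0,0.02,0,0,0],[0,0,0.02,0,0,0],[0,0,0.02,0,0,0],[0,0,0.02,0,0,0],[0,0,0.02,0,0,0],[0,0,0.015,0,0,0],[0,0,0.015,0,0,0],[0,0,0.011,0,0,0],[0,0,0,0,0,0],[0,0,0,0,0,0]]]'

```text
clock: 3.57
tcp_pos: [0.5538, 0.3678, 0.0958]
tcp_rot: [[0.066, 0.998, -0.001], [0.998, -0.066, -0.0], [-0.0, -0.001, -1.0]]
wrist_force: [-0.5, 0.0, 0.3]
grip_width: 0.0852
grip_force: 0.0
```

Call:
jog_arm --motion '[[[0,0,0,0,0,0],[0,0,0,0,0,0],[0,0,0,0,0,0],[0,0,0,0,0,0],[0,0,0,0,0,0],[0,0,0,0,0,0],[0,0,0,0,0,0],[0,0,0,0,0,0],[0,0,0,0,0,0],[0,0,0,0,0,0],[0,0,0,0,0,0],[0,0,0,0,0,0]]]' --hand 1

```text
clock: 4.57
tcp_pos: [0.5538, 0.3679, 0.096]
tcp_rot: [[0.067, 0.998, -0.0], [0.998, -0.067, -0.0], [-0.0, -0.0, -1.0]]
wrist_force: [-0.0, 0.6, 0.2]
grip_width: 0.0002
grip_force: 0.0
```

Run:
```python
from h import *
save('wrist','w2'); save('scene','s2'); save('top','t2')
a=cv2.imread('pics/w2.png');b=cv2.resize(cv2.imread('pics/s2.png')[220:360,350:490],(400,400),interpolation=cv2.INTER_CUBIC)
cv2.imwrite('pics/v2.png',np.hstack([cv2.resize(a[:,120:520],(400,400)),b]))
```

```text
(no output)
```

View pics/v2.png

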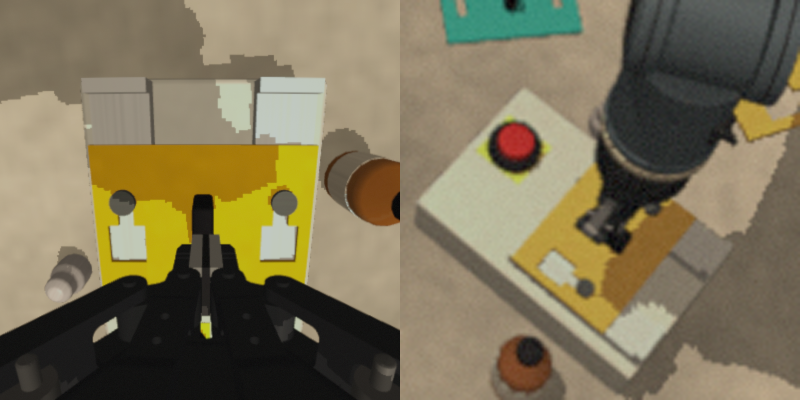

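Run:
```python
from h import *
np.set_printoptions(precision=4,suppress=True)
s=env.state();p=s['tcp_pos'];print(p,s['grip_width'],s['grip_force'])
d=eyes.get_image('wrist');print(np.array(d['tool_from_camera']))
for f in ('w2','s2','t2'):
    for n,q in (('tcp',p),('tip',p-[0,0,.011]),('grasp',p+[0,0,.008])): print(f,n,proj(f,q))
    for n,dy in (('fin-',-.02),('fin+',.02)): print(f,n,[proj(f,np.array([.5535+.067*dy,.368+dy,z])) for z in (.078,.11)])
K,k,P=load('w2')
for u,z in (((322,203),.0845),((284,203),.0845),((195,200),.11)): pass
for n,u,v,z in (('s-',120+122,203,.0845),('s+',120+284,203,.0845),('fin+end',120+203,197,.11)): print(n,atz('w2',u,v,z))
print('tri',tri(('w1',278.4,162.4),('w2',242,203)),tri(('w1',372.8,162.4),('w2',404,203)),'finend',tri(('w1',407/1.25,199/1.25),('w2',323,197)))
crop('w2',240,170,400,350,4,'w2c')
cv2.imwrite('pics/w2c.png',cv2.resize(cv2.imread('pics/w2.png')[170:330,240:400],(600,600),interpolation=cv2.INTER_CUBIC))
```

```text
[0.5538 0.3679 0.096 ] 0.00023611155213954654 0.0
[[ 0.0006  0.9631  0.269   0.0684]
 [ 1.     -0.0005 -0.0004  0.0013]
 [-0.0003  0.269  -0.9631 -0.1663]
 [ 0.      0.      0.      1.    ]]
w2 tcp [323.1168 233.4863]
w2 tip [323.2414 226.7015]
w2 grasp [323.0166 238.9452]
w2 fin- [array([322.9681, 251.1226]), array([322.5424, 276.0825])]
w2 fin+ [array([322.8425, 192.4192]), array([322.3582, 207.9121])]
s2 tcp [422.2342 300.3612]
s2 tip [421.4723 301.9471]
s2 grasp [422.7957 299.1922]
s2 fin- [array([414.6736, 297.8344]), array([416.7432, 293.1076])]
s2 fin+ [array([427.5764, 308.0113]), array([429.9691, 303.4648])]
t2 tcp [174.1393 160.3442]
t2 tip [175.9192 161.0359]
t2 grasp [172.819 159.831]
t2 fin- [array([184.7579, 162.2633]), array([179.8002, 160.2615])]
t2 fin+ [array([169.2048, 160.869 ]), array([163.7254, 158.8222])]
s- [0.5053 0.3863 0.0845]
s+ [0.604  0.3797 0.0845]
fin+end [0.5556 0.3939 0.11  ]
tri (array([0.5045, 0.3857, 0.082 ]), np.float64(8.223687163756291e-05)) (array([0.6038, 0.38  , 0.0853]), np.float64(2.648491132857456e-05)) finend (array([0.5547, 0.3857, 0.0803]), np.float64(0.00012224890688138687))
```

View pics/w2c.png

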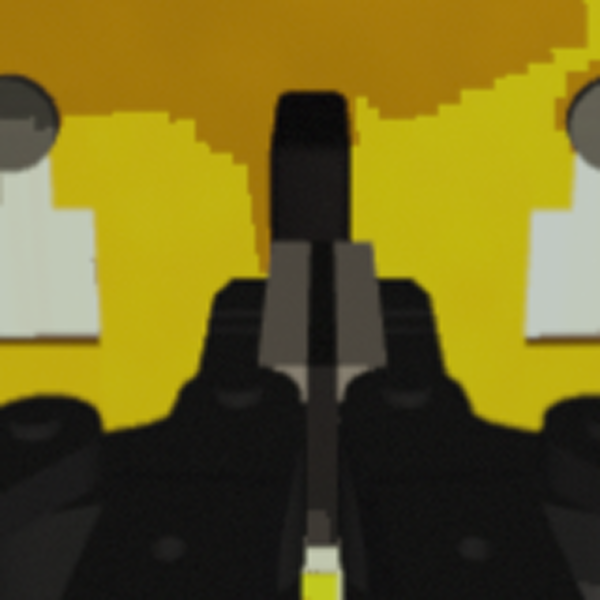

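Run:
```python
from h import *
def ov(f,u0,v0,w,sc):
    im=cv2.resize(cv2.imread(f'pics/{f}.png')[v0:v0+w,u0:u0+w],None,fx=sc,fy=sc,interpolation=cv2.INTER_CUBIC)
    for p,c in (((.5538,.3679,.085),(0,0,255)),((.5538,.3679,.123),(255,0,0)),((.5522,.348,.11),(0,255,0)),((.5548,.388,.11),(0,255,0)),((.5548,.388,.078),(255,255,0))):
        q=(proj(f,np.array(p))-[u0,v0])*sc; cv2.circle(im,(int(q[0]),int(q[1])),3,c,1)
    return im
cv2.imwrite('pics/v3.png',np.hstack([ov('s2',395,275,50,8),ov('w2',273,180,100,4)]))
```

```text
(no output)
```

View pics/v3.png

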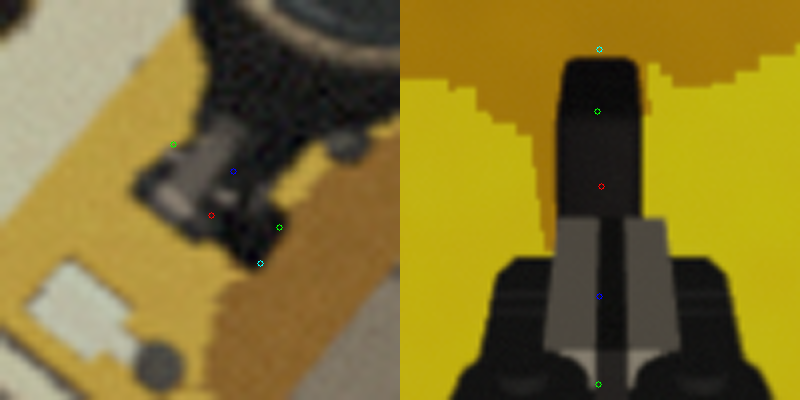

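Call:
jog_arm --motion '[[[0,0,0.001,0,0,0],[0,0,0.001,0,0,0],[0,0,0.001,0,0,0],[0,0,0.0,0,0,0]]]'

```text
clock: 5.1
tcp_pos: [0.5536, 0.3678, 0.0927]
tcp_rot: [[0.067, 0.998, -0.0], [0.998, -0.067, -0.0], [-0.0, -0.0, -1.0]]
wrist_force: [0.3, -0.7, 0.5]
grip_width: -0.0003
grip_force: 0.0
```

Call:
jog_arm --motion '[[[0,0,0.001,0,0,0],[0,0,0.001,0,0,0],[0,0,0.001,0,0,0],[0,0,0.0,0,0,0]]]'

```text
clock: 5.43
tcp_pos: [0.5536, 0.3679, 0.0897]
tcp_rot: [[0.067, 0.998, -0.0], [0.998, -0.067, -0.0], [-0.0, -0.0, -1.0]]
wrist_force: [0.9, 0.2, 0.4]
grip_width: -0.0
grip_force: 0.0
```

Call:
jog_arm --motion '[[[0,0,0.001,0,0,0],[0,0,0.001,0,0,0],[0,0,0.0,0,0,0]]]'

```text
clock: 5.68
tcp_pos: [0.5537, 0.3679, 0.0878]
tcp_rot: [[0.067, 0.998, -0.0], [0.998, -0.067, -0.0], [-0.0, -0.0, -1.0]]
wrist_force: [0.1, -0.0, -0.1]
grip_width: -0.0001
grip_force: 0.0
```

Call:
jog_arm --motion '[[[0,0,0.001,0,0,0],[0,0,0.001,0,0,0],[0,0,0.0,0,0,0]]]'

```text
clock: 5.93
tcp_pos: [0.5538, 0.3679, 0.086]
tcp_rot: [[0.067, 0.998, 0.0], [0.998, -0.067, 0.0], [0.0, 0.0, -1.0]]
wrist_force: [-0.3, 0.9, -0.1]
grip_width: -0.0001
grip_force: 0.0
```

Call:
jog_arm --motion '[[[0,0,0.001,0,0,0],[0,0,0.001,0,0,0],[0,0,0.0,0,0,0]]]'

```text
clock: 6.18
tcp_pos: [0.5539, 0.368, 0.0858]
tcp_rot: [[0.067, 0.998, 0.001], [0.998, -0.067, 0.001], [0.001, 0.001, -1.0]]
wrist_force: [-5.6, -2.6, 17.3]
grip_width: 0.0005
grip_force: 8.4
```

Call:
jog_arm --motion '[[[0,0,0.001,0,0,0],[0,0,0.001,0,0,0],[0,0,0.0,0,0,0]]]'

```text
clock: 6.43
tcp_pos: [0.554, 0.368, 0.0858]
tcp_rot: [[0.067, 0.998, 0.001], [0.998, -0.067, 0.002], [0.002, 0.001, -1.0]]
wrist_force: [-10.5, -4.3, 33.4]
grip_width: 0.0
grip_force: 16.6
```

Contact only came at TCP z = 0.086, with the shut tips on the fin's top (0.110). Together with the wrist picture, this means the tips actually stand about 24 mm behind the TCP, not 11 mm ahead of it. I'll back off, open, and go about 35 mm lower than the stated geometry, checking force on the way.

Call:
jog_arm --motion '[[[0,0,-0.004,0,0,0],[0,0,-0.004,0,0,0],[0,0,0,0,0,0]]]'

```text
clock: 6.68
tcp_pos: [0.5542, 0.3681, 0.0908]
tcp_rot: [[0.067, 0.998, 0.001], [0.998, -0.067, 0.001], [0.001, 0.001, -1.0]]
wrist_force: [-0.1, 0.0, 1.0]
grip_width: 0.0002
grip_force: 0.0
```

Call:
jog_arm --motion '[[[0,0,0,0,0,0],[0,0,0,0,0,0],[0,0,0,0,0,0],[0,0,0,0,0,0],[0,0,0,0,0,0],[0,0,0,0,0,0],[0,0,0,0,0,0],[0,0,0,0,0,0],[0,0,0,0,0,0],[0,0,0,0,0,0]]]' --hand 0

```text
clock: 7.52
tcp_pos: [0.5538, 0.3679, 0.09]
tcp_rot: [[0.067, 0.998, -0.0], [0.998, -0.067, -0.0], [-0.0, -0.0, -1.0]]
wrist_force: [-0.1, -0.0, 0.2]
grip_width: 0.0855
grip_force: 0.0
```

Call:
jog_arm --motion '[[[0,0,0.003,0,0,0],[0,0,0.003,0,0,0],[0,0,0.003,0,0,0],[0,0,0.003,0,0,0],[0,0,0.003,0,0,0],[0,0,0,0,0,0]]]'

```text
clock: 8.02
tcp_pos: [0.5533, 0.3677, 0.0741]
tcp_rot: [[0.067, 0.998, -0.001], [0.998, -0.067, -0.001], [-0.001, -0.001, -1.0]]
wrist_force: [-0.6, 0.0, 0.1]
grip_width: 0.0855
grip_force: 0.0
```

Call:
jog_arm --motion '[[[0,0,0.002,0,0,0],[0,0,0.002,0,0,0],[0,0,0.002,0,0,0],[0,0,0.002,0,0,0],[0,0,0,0,0,0]]]'

```text
clock: 8.43
tcp_pos: [0.5535, 0.3678, 0.0665]
tcp_rot: [[0.067, 0.998, -0.001], [0.998, -0.067, -0.0], [-0.0, -0.001, -1.0]]
wrist_force: [0.2, -0.1, -0.6]
grip_width: 0.0853
grip_force: 0.0
```

Call:
jog_arm --motion '[[[0,0,0.002,0,0,0],[0,0,0.002,0,0,0],[0,0,0,0,0,0]]]'

```text
clock: 8.68
tcp_pos: [0.5535, 0.3678, 0.0626]
tcp_rot: [[0.067, 0.998, -0.0], [0.998, -0.067, -0.0], [-0.0, -0.0, -1.0]]
wrist_force: [-0.9, -0.5, -0.4]
grip_width: 0.0856
grip_force: 0.0
```

Call:
jog_arm --motion '[[[0,0,0,0,0,0],[0,0,0,0,0,0],[0,0,0,0,0,0],[0,0,0,0,0,0],[0,0,0,0,0,0],[0,0,0,0,0,0],[0,0,0,0,0,0],[0,0,0,0,0,0],[0,0,0,0,0,0],[0,0,0,0,0,0]]]' --hand 1

```text
clock: 9.52
tcp_pos: [0.5538, 0.368, 0.0632]
tcp_rot: [[0.067, 0.998, 0.0], [0.998, -0.067, 0.0], [0.0, 0.0, -1.0]]
wrist_force: [-1.2, 0.2, 4.8]
grip_width: 0.0108
grip_force: 59.7
```

Call:
jog_arm --motion '[[[0.003,0,-0.0005,0,0,0],[0.004,0,0,0,0,0],[0.004,0,0,0,0,0],[0.004,0,0,0,0,0],[0.004,0,0,0,0,0],[0.004,0,0,0,0,0],[0.003,0,0,0,0,0],[0.002,0,0,0,0,0],[0,0,0,0,0,0]]]'

```text
clock: 10.27
tcp_pos: [0.5554, 0.3966, 0.0633]
tcp_rot: [[0.066, 0.998, -0.0], [0.998, -0.066, 0.0], [0.0, -0.0, -1.0]]
wrist_force: [-1.0, 0.5, -2.4]
grip_width: 0.0107
grip_force: 59.0
```

Call:
jog_arm --motion '[[[0.001,0,0,0,0,0],[0.001,0,0,0,0,0],[0.0,0,0,0,0,0]]]'

```text
clock: 10.52
tcp_pos: [0.5558, 0.3979, 0.0635]
tcp_rot: [[0.067, 0.998, -0.0], [0.998, -0.067, -0.0], [-0.0, -0.0, -1.0]]
wrist_force: [-0.0, 0.1, -2.7]
grip_width: 0.0109
grip_force: 58.9
```

Call:
jog_arm --motion '[[[0.001,0,0,0,0,0],[0.001,0,0,0,0,0],[0.0,0,0,0,0,0]]]'

```text
clock: 10.77
tcp_pos: [0.5559, 0.3979, 0.0634]
tcp_rot: [[0.068, 0.998, -0.001], [0.998, -0.068, -0.002], [-0.002, -0.001, -1.0]]
wrist_force: [-1.2, -5.0, 0.5]
grip_width: 0.0108
grip_force: 59.3
```

Call:
jog_arm --motion '[[[-0.002,0,0,0,0,0],[0,0,-0.002,0,0,0],[0,0,-0.003,0,0,0],[0,0,-0.004,0,0,0],[0,0,0,0,0,0]]]'

```text
clock: 11.18
tcp_pos: [0.5563, 0.3983, 0.0736]
tcp_rot: [[0.067, 0.998, 0.001], [0.998, -0.067, 0.001], [0.001, 0.001, -1.0]]
wrist_force: [0.1, 0.0, -1.8]
grip_width: 0.0105
grip_force: 58.9
```

Call:
jog_arm --motion '[[[0,0,-0.01,0,0,0],[0,0,-0.01,0,0,0],[0,0,-0.01,0,0,0],[0,0,-0.015,0,0,0],[0,0,-0.015,0,0,0],[0,0,-0.015,0,0,0],[0,0,-0.01,0,0,0],[0,0,-0.005,0,0,0],[0,0,0,0,0,0]]]'

```text
clock: 11.93
tcp_pos: [0.5564, 0.3982, 0.1642]
tcp_rot: [[0.067, 0.998, 0.002], [0.998, -0.067, 0.002], [0.002, 0.002, -1.0]]
wrist_force: [0.4, -0.6, -2.7]
grip_width: 0.011
grip_force: 58.9
```

Call:
jog_arm --motion '[[[-0.01,0,0,0,0,0],[-0.02,0,0,0,0,0],[-0.025,0,0,0,0,0],[-0.025,0,0,0,0,0],[-0.025,0,0,0,0,0],[-0.025,0,0,0,0,0],[-0.025,0,0,0,0,0],[-0.025,0,0,0,0,0],[-0.025,0,0,0,0,0],[-0.025,0,0,0,0,0],[-0.025,0,0,0,0,0],[-0.025,0,0,0,0,0],[-0.025,0,0,0,0,0],[-0.025,0,0,0,0,0],[-0.02,0,0,0,0,0]]]'

```text
clock: 13.18
tcp_pos: [0.5309, 0.0457, 0.1618]
tcp_rot: [[0.069, 0.998, -0.002], [0.998, -0.069, -0.001], [-0.001, -0.001, -1.0]]
wrist_force: [0.7, -0.0, -2.2]
grip_width: 0.0108
grip_force: 58.9
```

Call:
jog_arm --motion '[[[-0.025,0,0,0,0,0],[-0.025,0,0,0,0,0],[-0.025,0,0,0,0,0],[-0.025,0,0,0,0,0],[-0.025,0,0,0,0,0],[-0.025,0,0,0,0,0],[-0.025,0,0,0,0,0],[-0.025,0,0,0,0,0],[-0.025,0,0,0,0,0],[-0.025,0,0,0,0,0],[-0.025,0,0,0,0,0],[-0.025,0,0,0,0,0],[-0.02,0,0,0,0,0],[-0.012,0.005,0,0,0,0.016],[0,0,0,0,0,0]]]'

```text
clock: 14.43
tcp_pos: [0.5142, -0.2862, 0.162]
tcp_rot: [[0.088, 0.996, -0.001], [0.996, -0.088, -0.002], [-0.002, -0.001, -1.0]]
wrist_force: [-0.0, 0.1, -1.9]
grip_width: 0.0105
grip_force: 58.9
```

Run:
```python
from h import *
save('wrist','w4'); save('top','t4');s=env.state(); print(s['clock'],s['tcp_pos'],s['tcp_rot'],s['joints'],s['wrist_force'],s['grip_width'])
for u,v in ((404.2,144.8),(469,151.2),(461.8,226),(395.8,219.2)): print(proj('w4',atz('t0',u,v,.024)),atz('t0',u,v,.024)[:2])
a=cv2.imread('pics/w4.png'); cv2.imwrite('pics/w4v.png',cv2.resize(a,(800,500)))
```

```text
14.5333 [ 0.5146974  -0.28244955  0.16176195] [[ 8.37496648e-02  9.96486231e-01 -1.08855676e-03]
 [ 9.96486466e-01 -8.37486560e-02  9.41563348e-04]
 [ 8.47089746e-04 -1.16358769e-03 -9.99998964e-01]] [ 0.14970436  0.52283655  0.42502013  1.74743901 -0.26037841  0.92862808
  0.59810614] [ 0.33828848  1.13603274 -2.39362533] 0.010652137227377075
[426.66941176 100.31244431] [ 0.61937422 -0.21508528]
[414.42972462 261.11611672] [ 0.60580359 -0.3847691 ]
[236.04812361 260.96884452] [ 0.40888021 -0.36724683]
[220.3055947  98.5481156] [ 0.42214123 -0.19600652]
```

View pics/w4v.png

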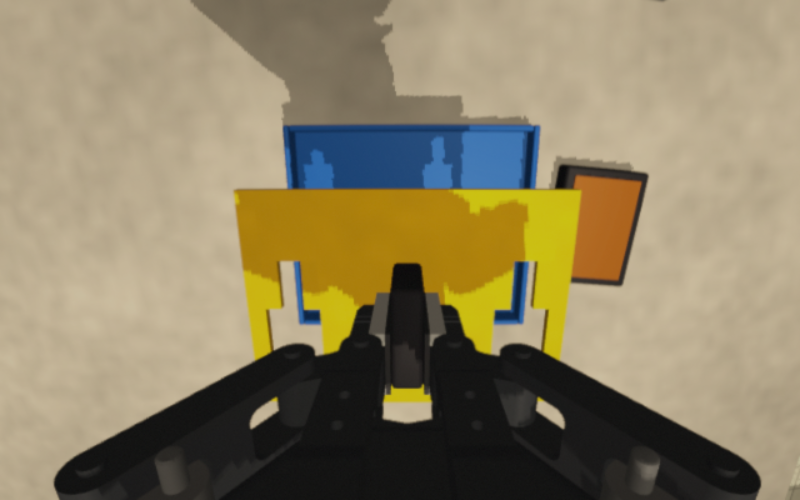

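Call:
jog_arm --motion '[[[-0.0075,0.0055,0.01,0,0,0],[0,0,0.015,0,0,0],[0,0,0.015,0,0,0],[0,0,0.015,0,0,0],[0,0,0.015,0,0,0],[0,0,0.015,0,0,0],[0,0,0.015,0,0,0],[0,0,0.015,0,0,0],[0,0,0.015,0,0,0],[0,0,0.01,0,0,0],[0,0,0.005,0,0,0],[0,0,0,0,0,0]]]'

```text
clock: 15.53
tcp_pos: [0.5195, -0.29, 0.0162]
tcp_rot: [[0.082, 0.997, -0.002], [0.997, -0.082, 0.001], [0.001, -0.002, -1.0]]
wrist_force: [-0.8, -0.1, -2.3]
grip_width: 0.011
grip_force: 59.0
```

Call:
jog_arm --motion '[[[0,0,0.004,0,0,0],[0,0,0.004,0,0,0],[0,0,0.004,0,0,0],[0,0,0.002,0,0,0],[0,0,0,0,0,0]]]'

```text
clock: 15.95
tcp_pos: [0.5197, -0.2908, 0.0032]
tcp_rot: [[0.083, 0.997, -0.0], [0.997, -0.083, 0.0], [0.0, -0.0, -1.0]]
wrist_force: [-0.1, -0.3, -2.3]
grip_width: 0.0112
grip_force: 59.0
```

Call:
jog_arm --motion '[[[0,0,0.002,0,0,0],[0,0,0.002,0,0,0],[0,0,0.002,0,0,0],[0,0,0.001,0,0,0],[0,0,0,0,0,0]]]'

```text
clock: 16.37
tcp_pos: [0.5197, -0.2908, -0.0037]
tcp_rot: [[0.083, 0.997, -0.0], [0.997, -0.083, 0.0], [0.0, -0.0, -1.0]]
wrist_force: [0.3, -0.1, -2.3]
grip_width: 0.0109
grip_force: 59.0
```

Call:
jog_arm --motion '[[[0,0,0.001,0,0,0],[0,0,0.001,0,0,0],[0,0,0,0,0,0]]]'

```text
clock: 16.62
tcp_pos: [0.5198, -0.2909, -0.0056]
tcp_rot: [[0.083, 0.997, -0.0], [0.997, -0.083, -0.0], [-0.0, -0.0, -1.0]]
wrist_force: [-0.0, -0.6, -2.5]
grip_width: 0.011
grip_force: 59.0
```

Call:
jog_arm --motion '[[[0,0,0.001,0,0,0],[0,0,0.0005,0,0,0],[0,0,0,0,0,0]]]'

```text
clock: 16.87
tcp_pos: [0.5199, -0.2909, -0.0059]
tcp_rot: [[0.083, 0.997, 0.001], [0.997, -0.083, 0.0], [0.0, 0.001, -1.0]]
wrist_force: [-3.5, 2.5, 11.5]
grip_width: 0.0107
grip_force: 60.9
```

Call:
jog_arm --motion '[[[0,0,0,0,0,0],[0,0,0,0,0,0],[0,0,0,0,0,0],[0,0,0,0,0,0],[0,0,0,0,0,0],[0,0,0,0,0,0],[0,0,0,0,0,0],[0,0,0,0,0,0],[0,0,0,0,0,0],[0,0,0,0,0,0]]]' --hand 0

```text
clock: 17.7
tcp_pos: [0.5198, -0.2909, -0.007]
tcp_rot: [[0.083, 0.997, -0.0], [0.997, -0.083, -0.0], [-0.0, -0.0, -1.0]]
wrist_force: [-0.2, 0.2, -0.1]
grip_width: 0.0852
grip_force: 0.0
```

Call:
jog_arm --motion '[[[0,0,-0.005,0,0,0],[0,0,-0.01,0,0,0],[0,0,-0.015,0,0,0],[0,0,-0.02,0,0,0],[0,0,-0.02,0,0,0],[0,0,-0.02,0,0,0],[0,0,-0.02,0,0,0],[0,0,-0.02,0,0,0],[0,0,-0.01,0,0,0],[0,0,0,0,0,0]]]'

```text
clock: 18.53
tcp_pos: [0.521, -0.2917, 0.1359]
tcp_rot: [[0.083, 0.997, 0.004], [0.997, -0.083, -0.002], [-0.002, 0.004, -1.0]]
wrist_force: [-0.3, 0.8, -1.1]
grip_width: 0.0853
grip_force: 0.0
```

Run:
```python
from h import *
np.set_printoptions(precision=4,suppress=True)
save('wrist','w5'); save('scene','s5'); save('top','t5'); s=env.state(); print(s['tcp_pos'],s['wrist_force'])
for f in ('w5','s5','t5'):
    im=cv2.imread(f'pics/{f}.png'); h=cv2.cvtColor(im,cv2.COLOR_BGR2HSV); m=cv2.inRange(h,(18,120,70),(32,255,255))
    n,l,st,c=cv2.connectedComponentsWithStats(m)
    print(f,[(st[i][:5].tolist(),c[i].round(1).tolist()) for i in range(1,n) if st[i][4]>150])
    mb=cv2.inRange(h,(105,150,40),(125,255,255)); n,l,st,c=cv2.connectedComponentsWithStats(mb)
    print(' blue',[(st[i][:5].tolist(),c[i].round(1).tolist()) for i in range(1,n) if st[i][4]>12])
```

```text
[ 0.5194 -0.2904  0.1322] [-0.8663 -0.5728 -0.0191]
w5 [([251, 132, 146, 99, 11608], [323.3, 178.0])]
 blue [([209, 94, 224, 173, 21319], [319.3, 175.3]), ([263, 165, 22, 44, 648], [273.5, 191.4]), ([363, 165, 21, 43, 596], [373.3, 191.3])]
s5 [([0, 12, 74, 64, 1637], [33.8, 42.4]), ([552, 26, 46, 39, 774], [576.0, 41.9]), ([79, 147, 24, 20, 345], [91.0, 156.7]), ([217, 157, 54, 43, 923], [244.1, 178.6]), ([442, 200, 74, 70, 2376], [478.4, 234.2]), ([279, 223, 28, 25, 524], [292.4, 234.5])]
 blue [([150, 70, 55, 41, 1234], [177.1, 90.0]), ([0, 86, 27, 54, 478], [8.6, 114.6]), ([204, 144, 81, 68, 1457], [244.5, 176.5]), ([250, 163, 9, 8, 29], [253.1, 166.0]), ([226, 182, 10, 9, 30], [229.5, 184.9]), ([313, 203, 14, 22, 104], [319.3, 213.3])]
t5 [([589, 81, 31, 29, 711], [604.2, 95.0]), ([318, 137, 30, 30, 685], [332.5, 151.5]), ([411, 157, 42, 55, 1612], [430.4, 183.8]), ([134, 241, 90, 86, 3356], [178.7, 284.0])]
 blue [([317, 187, 9, 3, 16], [321.1, 187.8]), ([327, 188, 9, 4, 18], [331.0, 189.7]), ([566, 194, 70, 64, 3522], [600.3, 225.8]), ([412, 209, 41, 15, 194], [436.3, 217.0])]
```

The plate lies flat and centred in the tray: its 146x99 px blob in the wrist view sits well inside the tray's 224x173 px outline. Next is the paddle, with the fingers shut.

Call:
jog_arm --motion '[[[0.0236,-0.0077,0,0,0,0],[0.0236,-0.0077,0,0,0,0],[0.0236,-0.0077,0,0,0,0],[0.0236,-0.0077,0,0,0,0],[0.0236,-0.0077,0,0,0,0],[0.0236,-0.0077,0,0,0,0],[0.0236,-0.0077,0,0,0,0],[0.0236,-0.0077,0,0,0,0],[0.0236,-0.0077,0,0,0,0],[0.0236,-0.0077,0,0,0,0],[0.0236,-0.0077,0,0,0,0],[0.0236,-0.0077,0,0,0,0],[0,0,0,0,0,0.067],[0,0,0,0,0,0],[0,0,0,0,0,0]]]' --hand 1

```text
clock: 19.93
tcp_pos: [0.4508, -0.0011, 0.1323]
tcp_rot: [[0.148, 0.989, -0.001], [0.989, -0.148, -0.001], [-0.001, -0.001, -1.0]]
wrist_force: [0.7, 0.7, -0.4]
grip_width: 0.0002
grip_force: 0.0
```

Run:
```python
from h import *
np.set_printoptions(precision=4,suppress=True)
save('wrist','w6'); s=env.state(); print(s['tcp_pos'],s['tcp_rot'],s['wrist_force'],s['grip_width'])
im=cv2.imread('pics/w6.png'); h=cv2.cvtColor(im,cv2.COLOR_BGR2HSV)
mb=cv2.inRange(h,(105,120,30),(125,255,255)); n,l,st,c=cv2.connectedComponentsWithStats(mb)
for i in range(1,n):
    if st[i][4]>60:
        pts=np.argwhere(l==i)[:,::-1].astype(np.float32); b=cv2.boxPoints(cv2.minAreaRect(pts)); print(st[i],c[i],[(q.round(0),atz('w6',*q,.073)[:2]) for q in b])
z=im[:,:,:].copy(); p=proj('w6',np.array([.496,-.007,.073])); print(p); cv2.circle(z,(int(p[0]),int(p[1])),4,(0,0,255),1); cv2.imwrite('pics/w6v.png',z)
```

```text
[ 0.451  -0.0016  0.1325] [[ 0.1484  0.9889 -0.001 ]
 [ 0.9889 -0.1484 -0.0008]
 [-0.001  -0.0009 -1.    ]] [ 0.2934 -0.2026  0.9387] 0.00024587281839081633
[ 369  157   24   82 1370] [379.6277 195.7445] [(array([365., 237.], dtype=float32), array([ 0.4793, -0.0329])), (array([373., 156.], dtype=float32), array([0.4924, 0.03  ])), (array([393., 158.], dtype=float32), array([0.5071, 0.0264])), (array([385., 239.], dtype=float32), array([ 0.4951, -0.037 ]))]
[382.6968 203.0685]
```

Call:
jog_arm --motion '[[[0.002,0,0.02,0,0,0],[0,0,0.02,0,0,0],[0,0,0.02,0,0,0],[0,0,0.02,0,0,0],[0,0,0.015,0,0,0],[0,0,0.01,0,0,0],[0,0,0.006,0,0,0],[0,0,0,0,0,0]]]'

```text
clock: 20.65
tcp_pos: [0.451, 0.0, 0.0209]
tcp_rot: [[0.15, 0.989, -0.002], [0.989, -0.15, -0.0], [-0.001, -0.002, -1.0]]
wrist_force: [0.2, -0.2, -0.1]
grip_width: 0.0
grip_force: 0.0
```

Call:
jog_arm --motion '[[[0,0.008,0,0,0,0],[0,0.008,0,0,0,0],[0,0.008,0,0,0,0],[0,0.008,0,0,0,0],[0,0.008,0,0,0,0],[0,0.008,0,0,0,0]]]'

```text
clock: 21.15
tcp_pos: [0.4996, -0.0064, 0.0222]
tcp_rot: [[0.15, 0.989, -0.0], [0.989, -0.15, -0.0], [-0.0, -0.0, -1.0]]
wrist_force: [-4.4, -1.5, 2.2]
grip_width: -0.0002
grip_force: 1.4
```

Call:
jog_arm --motion '[[[0,0.008,0,0,0,0],[0,0.008,0,0,0,0],[0,0.008,0,0,0,0],[0,0.008,0,0,0,0],[0,0.006,0,0,0,0],[0,0.006,0,0,0,0]]]'

```text
clock: 21.65
tcp_pos: [0.5431, -0.0129, 0.0219]
tcp_rot: [[0.15, 0.989, -0.0], [0.989, -0.15, -0.0], [-0.0, -0.0, -1.0]]
wrist_force: [-2.7, -1.4, 1.1]
grip_width: -0.0003
grip_force: 1.3
```

Call:
jog_arm --motion '[[[0,0.003,0,0,0,0],[0,0.003,0,0,0,0],[0,0.003,0,0,0,0],[0,0.003,0,0,0,0]]]'

```text
clock: 21.98
tcp_pos: [0.5544, -0.0146, 0.022]
tcp_rot: [[0.15, 0.989, -0.0], [0.989, -0.15, 0.0], [0.0, -0.0, -1.0]]
wrist_force: [-2.4, 0.1, -0.2]
grip_width: 0.0001
grip_force: 1.1
```

Call:
jog_arm --motion '[[[0,0.002,0,0,0,0],[0,0.002,0,0,0,0],[0,0.002,0,0,0,0],[0,0.0,0,0,0,0]]]'

```text
clock: 22.32
tcp_pos: [0.5609, -0.0154, 0.0221]
tcp_rot: [[0.15, 0.989, 0.001], [0.989, -0.15, 0.0], [0.0, 0.001, -1.0]]
wrist_force: [-0.0, -0.2, -0.3]
grip_width: -0.0
grip_force: 0.4
```

Call:
jog_arm --motion '[[[0,0.002,0,0,0,0],[0,0.002,0,0,0,0],[0,0.002,0,0,0,0]]]'

```text
clock: 22.57
tcp_pos: [0.5612, -0.0153, 0.0215]
tcp_rot: [[0.15, 0.989, -0.009], [0.989, -0.15, 0.002], [0.001, -0.009, -1.0]]
wrist_force: [-22.0, 3.9, 13.0]
grip_width: -0.0
grip_force: 11.6
```

Call:
jog_arm --motion '[[[0,0,0,0,0,0],[0,0,0,0,0,0],[0,-0.008,0,0,0,0],[0,-0.014,0,0,0,0],[0,-0.014,0,0,0,0],[0,0,-0.02,0,0,0],[0,0,-0.025,0,0,0],[0,0,-0.025,0,0,0],[0,0,-0.025,0,0,0],[0,0,-0.025,0,0,0],[0,0,0,0,0,0]]]'

```text
clock: 23.48
tcp_pos: [0.5339, -0.0112, 0.1466]
tcp_rot: [[0.15, 0.989, 0.009], [0.989, -0.15, 0.001], [0.002, 0.008, -1.0]]
wrist_force: [0.9, -0.3, -0.2]
grip_width: -0.0001
grip_force: 0.0
```

Call:
jog_arm --motion '[[[0.015,-0.002,0,0,0,0],[0.0285,-0.0028,0,0,0,0],[0.0285,-0.0028,0,0,0,0],[0.0285,-0.0028,0,0,0,0],[0.0285,-0.0028,0,0,0,0],[0.0285,-0.0028,0,0,0,0],[0.0285,-0.0028,0,0,0,0],[0.0285,-0.0028,0,0,0,0],[0.0285,-0.0028,0,0,0,0],[0.0285,-0.0028,0,0,0,0],[0.0285,-0.0028,0,0,0,0],[0.0285,-0.0028,0,0,0,0],[0.0285,-0.0028,0,0,0,0],[0.0285,-0.0028,0,0,0,0],[0.01,0,0,0,0,0],[0,0,0,0,0,0],[0,0,0,0,0,0]]]'

```text
clock: 24.9
tcp_pos: [0.5519, 0.3858, 0.1416]
tcp_rot: [[0.149, 0.989, 0.0], [0.989, -0.149, -0.0], [-0.0, 0.0, -1.0]]
wrist_force: [0.1, -1.3, -0.2]
grip_width: -0.0002
grip_force: 0.0
```

Run:
```python
from h import *
np.set_printoptions(precision=4,suppress=True)
save('wrist','w7'); save('top','t7'); s=env.state(); print(s['clock'],s['tcp_pos'],s['tcp_rot'])
for f in ('w7','t7'):
    im=cv2.imread(f'pics/{f}.png'); h=cv2.cvtColor(im,cv2.COLOR_BGR2HSV)
    for nm,m,z in (('green',cv2.inRange(h,(45,80,30),(85,255,255)),.07),('blue',cv2.inRange(h,(105,120,30),(125,255,255)),.073)):
        n,l,st,c=cv2.connectedComponentsWithStats(m)
        for i in range(1,n):
            if st[i][4]>12: print(f,nm,st[i],c[i],atz(f,*c[i],z)[:2])
print(proj('w7',np.array([.5543,.383,.07])), proj('w7',s['tcp_pos']+[0,0,.024]))
im=cv2.imread('pics/w7.png');cv2.imwrite('pics/w7v.png',np.hstack([im[100:400,120:520],cv2.resize(cv2.imread('pics/t7.png')[70:210,290:480],(400,300))]))
```

```text
25.0 [0.5524 0.384  0.1421] [[ 0.1514  0.9885  0.0004]
 [ 0.9885 -0.1514 -0.0008]
 [-0.0007  0.0005 -1.    ]]
w7 green [ 308  181   41   41 1302] [327.5499 201.2035] [0.5548 0.3842]
t7 green [167 156  14  13 137] [172.9781 162.3358] [0.5525 0.3815]
t7 green [ 237  209   63   62 1602] [267.5787 239.0687] [0.3635 0.132 ]
t7 blue [ 397  145   72   81 2380] [430.7899 186.9483] [ 0.5044 -0.2735]
t7 blue [321 153  22   7  62] [331.5 156. ] [ 0.577  -0.0237]
t7 blue [427 162  16   8  76] [436.6974 165.4868] [ 0.5587 -0.2876]
t7 blue [ 566  194   70   64 3546] [600.3576 225.8291] [ 0.4184 -0.6866]
t7 blue [423 199  17   8  80] [433.0375 202.5375] [ 0.4655 -0.2795]
[327.1271 202.6868] [324.286  255.1067]
```

View pics/w7v.png

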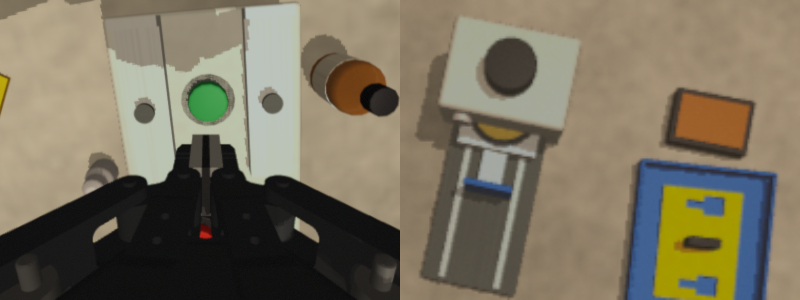

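The left half shows the green button free at (207,102) in the crop, about 2 mm off the tool axis. The right half shows the carriage under the lamp, with the paddle at x ≈ 0.577 (home), and the plate flat in the tray. Now I'll press the button.

Call:
jog_arm --motion '[[[0,0.0023,0.01,0,0,0],[0,0,0.016,0,0,0],[0,0,0.016,0,0,0],[0,0,0.016,0,0,0],[0,0,0.014,0,0,0],[0,0,0.01,0,0,0],[0,0,0.006,0,0,0],[0,0,0.003,0,0,0],[0,0,0,0,0,0]]]'

```text
clock: 25.75
tcp_pos: [0.5542, 0.385, 0.0506]
tcp_rot: [[0.15, 0.989, -0.0], [0.989, -0.15, -0.0], [-0.0, -0.0, -1.0]]
wrist_force: [0.1, 0.1, 0.5]
grip_width: -0.0002
grip_force: 0.0
```

Call:
jog_arm --motion '[[[0,0,0.001,0,0,0],[0,0,0.001,0,0,0],[0,0,0.001,0,0,0],[0,0,0.001,0,0,0],[0,0,0.001,0,0,0],[0,0,0.001,0,0,0],[0,0,0,0,0,0]]]'

```text
clock: 26.33
tcp_pos: [0.5543, 0.3856, 0.0451]
tcp_rot: [[0.15, 0.989, 0.0], [0.989, -0.15, 0.0], [0.0, 0.0, -1.0]]
wrist_force: [-0.6, 0.9, 2.5]
grip_width: -0.0001
grip_force: 0.9
```

Spring contact. I'll press through to the bottom.

Call:
jog_arm --motion '[[[0,0,0.001,0,0,0],[0,0,0.001,0,0,0],[0,0,0.001,0,0,0],[0,0,0.001,0,0,0],[0,0,0.001,0,0,0],[0,0,0,0,0,0]]]'

```text
clock: 26.83
tcp_pos: [0.5543, 0.3856, 0.04]
tcp_rot: [[0.15, 0.989, 0.0], [0.989, -0.15, 0.0], [0.0, 0.0, -1.0]]
wrist_force: [-0.3, -0.0, 4.5]
grip_width: -0.0003
grip_force: 2.4
```

Call:
jog_arm --motion '[[[0,0,0.001,0,0,0],[0,0,0.001,0,0,0],[0,0,0,0,0,0]]]'

```text
clock: 27.08
tcp_pos: [0.5543, 0.3857, 0.0397]
tcp_rot: [[0.15, 0.989, 0.0], [0.989, -0.15, 0.001], [0.001, 0.0, -1.0]]
wrist_force: [-5.4, -1.5, 18.4]
grip_width: -0.0003
grip_force: 8.7
```

Bottomed out: 18 N against a 5 N spring. I'll hold a little longer, then release and withdraw.

Call:
jog_arm --motion '[[[0,0,0,0,0,0],[0,0,0,0,0,0],[0,0,0,0,0,0],[0,0,0,0,0,0],[0,0,-0.004,0,0,0],[0,0,-0.006,0,0,0],[0,0,-0.01,0,0,0],[0,0,-0.02,0,0,0],[0,0,-0.02,0,0,0],[0,0,-0.02,0,0,0],[0,0,-0.02,0,0,0],[0,0,0,0,0,0],[0,0,0,0,0,0],[0,0,0,0,0,0]]]'

```text
clock: 28.25
tcp_pos: [0.5537, 0.3853, 0.1376]
tcp_rot: [[0.15, 0.989, -0.001], [0.989, -0.15, -0.0], [-0.001, -0.001, -1.0]]
wrist_force: [-0.1, 0.1, -0.3]
grip_width: 0.0003
grip_force: 0.0
```

Run:
```python
from h import *
s=env.state(); print(s['clock'],s['tcp_pos'],s['wrist_force']); print(env.close_job())
```

```text
28.25 [0.55369462 0.38525076 0.13760155] [-0.10691954  0.08164417 -0.27016859]
the job is handed in; nothing more can be done
None
```

The job is handed in at 28 s with no verdict returned: the guard plate lies flat in the tray, the carriage is home, and the green button was held fully down for about 0.5 s and released; the fingertips proved to stand about 35 mm farther back than stated, so my first grasp closed above the fin and I then pressed on its top with about 33 N while finding the height.

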